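# Hold the dry cabinet's door on its hinges for the pins

## Task

The dry cabinet's door is off and stands upright in the slotted block. Lift it out, bring it to the cabinet in its wide-open position (upright, square to the cabinet's front, outer face with the pull knob towards the hinge side), and fit its two hinge knuckles midway between the knuckle pairs on the cabinet, gently, so that the holes line up for a colleague to drop the two hinge pins in. Finish while still holding the door steady there, carried by the gripper alone and not resting on the cabinet or the bench; leave the beaker, the funnel and the dish of pins where they are.

Things in the scene. Friction and masses are not known exactly. Their poses are not given: they have to be found in the camera images.
- door: white framed door with glass pane, loose, 0.3 to 0.6 kg, 180 wide (x), 18 thick (y), 190 high (z); origin: centre of underside. x points to the hinge edge, +y is the outer face with a pull knob (20 across, 20 proud, near the free edge, half height). Top rail 34 high, 18 thick, free to pinch from above anywhere. Starts upright in the stand's slot, underside 10 above the bench
- door_lower (a point): centre of the door's lower knuckle, an upright steel tube (14 outside, 8 hole, 20 long) on the hinge edge, at x = +100, y = -10, z = +40 in the door's frame (10 beyond the edge, 1 behind the inner face); axes as the door's
- door_upper (a point): centre of the door's upper knuckle, same tube, same upright axis, 110 above the lower (z = +150 in the door's frame); axes as the door's
- cabinet: white desktop dry cabinet, fixed, 180 deep (x), 220 wide (y), 245 high, open front facing its -x; origin: centre of underside. Hinges at the front corner on its +y side. With the door wide open its axes are parallel to the cabinet's and point the same way, it stands out to the cabinet's -x with its underside 45 above the bench, hinge edge 11 in front of the cabinet's front
- jamb_lower (a point): where the centre of the door's lower knuckle belongs: middle of the 26 clear space between the two fixed knuckles (same tubes) of the lower hinge, at x = -91, y = +120, z = +85 in the cabinet's frame (10 outside the side wall). The door's knuckle goes in from the front, along the cabinet's +x; axes as the cabinet's
- jamb_upper (a point): the same for the upper hinge, 110 above the lower, on the same upright axis; axes as the cabinet's
- stand: black slotted block, fixed, 150 long (x), 100 wide (y), 30 high; a slot 23 wide along its x, floor 10 above the bench, holds the door's lower edge. Origin: centre of its underside
- beaker: bystander: clear plastic beaker, 84 across, 85 high, origin under its centre
- funnel: bystander: white plastic funnel standing mouth down, 68 across, 75 high, origin under its centre
- pin_dish: bystander: shallow steel dish, 100 across, 14 high, with the two hinge pins (6 thick, 70 long, rounded tips) lying in it; origin under its centre
Mind the look-alikes: they are no part of the job. Of the things shaped like the door, the white one is meant.

How it is judged:
By the outcome, as a careful person would: the job done as asked, in the order asked, and still so for the second after the job is handed in, while the arm keeps its last pose, push and grip.
It also fails if it takes over 51 s, if anything falls off the work surface, if the arm or the gripper's body presses on something with over 40 N, if the wrist force passes 120 N, or if a joint passes its speed limit or range.

## Robot

A 6-joint arm with a two-finger parallel gripper is mounted at the origin on the work surface. World frame = base frame: x ahead of the robot, y to its left, z up, the work surface at z = 0. Lengths are in mm, angles in degrees, forces in N, time in s.
With the tool pointing down it reaches from about 325 to 925 mm from the base axis. Payload 3.1 kg.
Tool frame: the origin (TCP) lies at the very end of the fingers, on their centre line; the grasp point (between the pads) lies grasp_offset behind it (grasp_offset is the distance from the TCP to the grasp point, in mm); z points along the fingers, y is the line along which they close (so a half turn about z gives the same grasp; the last joint's range is limited). The gripper opens to 85 mm and grips with 20 to 120 N. Pads are 22 mm wide; open, the fingers measure 114 mm over their backs; the gripper's body (76 mm by 85 mm) begins 54 mm behind the grasp point. The pads swing forward as they close: fully open they stand 13 mm farther back than shut.
Start: joints at [69.259, 12.427, 92.441, -0, 75.132, -6.429], TCP at [154.487, 605.618, 231.3] pointing down, gripper open.
Joint ranges: [-157.48, 157.48], [-44.54, 120.13], [17.64, 146.25], [-64.5, 244.5], [7.68, 150.69], [-147.95, 147.95]. Speed limits (degrees/s): [159.86, 159.86, 180, 180, 180, 180].

## Interface

Orientations are given as [roll, pitch, yaw] about the fixed x, y, z axes, in that order (R = Rz(yaw) Ry(pitch) Rx(roll)).
In Python, from station import * gives the robot as it stands. Calls block until the motion is done:
- goto(position, orientation): joint-space move of the TCP to a pose.
- move_l(position, attitude=None, speed=150): straight line of the TCP; attitude=None keeps the orientation; speed is the mean speed in mm/s.
- move_j(angles): joint-space move.
- grip(opening, squeeze=None): finger opening in mm; squeeze is the grip in N (None keeps the last); returns when the fingers have stopped.
- wait(seconds).
- solve_ik(position, orientation): joint angles nearest the present ones, or None.
- get_obs(): the state.
- get_image(name): name is "scene" or "top" or "wrist"; returns the picture (384x512x3 uint8, red, green, blue); there is no depth.
- get_calibration(name): a dict with "fx", "fy", "cx", "cy" (pixels), "R" (3x3) and "t" (3): a world point X has camera coordinates R X + t; the wrist camera has in their place "mount" (4x4, takes a point from camera to tool coordinates, whose origin is the TCP and whose axes are the flange's). Camera axes: x right, y down, z forward; pixel columns grow to the right and rows downward; lengths in mm; the calibration is good to about 2 mm. A picture is of the moment at which its call begins: read the wrist's pose just before it. get_calibration takes no time and is no camera call.
A pose or a line that the arm cannot do raises Unreachable and nothing moves.
- sign_off(): hands the job in; it is judged then, once.
Trained networks look in the newest picture that a camera, given by its name, has taken for a name from the list of things; names that differ only in an ending like _2 or _b are one class to them, and where a whole thing is asked for, a point or a joint stands for the part that bears it (a point fixed in the world has none). Each returns a list of dicts, best first, with "score" (0 to 1); they miss things now and then, are a little off and sometimes report something else, mostly with a low value. They report only what shows in the picture. A call takes as long as a camera call. They do not tell look-alikes from the thing itself.
- spot_in(name, camera): "extent" ([centre column, centre row, width, height] in pixels, round what is visible of it).
- regions_of(name, camera): "region" (384x512 bool, what is visible of it) and "extent" ([centre column, centre row, width, height] in pixels, round what is visible of it).
The state is a dict: "t": time; "joint_pos": joint angles; "qvel": joint speeds; "effort": joint torques, N m; "tcp_pos": TCP position; "ee_rot": TCP orientation; "wrist_force": force on the tool from outside, world axes, zero at the start; "moment": the same for the moment, N m; "grip_width": finger opening in mm; "grip_force": force on a finger pad.
Only numpy, scipy, OpenCV 4.12 (cv2) and the standard library are available. Lean on these libraries where they do the work, as an engineer would, in place of code of your own. Each camera call takes 0.05 s, during which the arm holds its last target. There are 200 camera calls.

## Working session

There is one attempt and no reset: what is moved stays moved. The work goes in short steps, each a Python script; the robot and the scene stay as the last script left them, time stands still between calls to the robot, and variables do not carry over. Pictures are saved under pics/ and viewed, at most 10 in all, crops included, and the job is handed in when it is done.

```bash
mkdir -p pics; ls; python3 - <<'E'
from station import *
import cv2,numpy as np
a=get_image("scene");b=get_image("top")
cv2.imwrite("pics/s.png",cv2.cvtColor(cv2.resize(a,(800,600),interpolation=cv2.INTER_CUBIC),cv2.COLOR_RGB2BGR))
cv2.imwrite("pics/t.png",cv2.cvtColor(cv2.resize(b,(800,600),interpolation=cv2.INTER_CUBIC),cv2.COLOR_RGB2BGR))
for c in("scene","top"):
  k=get_calibration(c);print(c,{i:np.round(v,3).tolist() for i,v in k.items()})
  for n in("door","cabinet","stand"):
    print(n,[(round(d["score"],2),np.round(d["extent"]).tolist()) for d in spot_in(n,c)])
print(get_calibration("wrist"));o=get_obs();print(o)
try: print(grasp_offset)
except Exception as e: print(e)
E
```

```text
pics
scene {'fx': 447.239, 'fy': 447.239, 'cx': 255.168, 'cy': 193.119, 'R': [[0.047, 0.999, -0.016], [0.543, -0.039, -0.839], [-0.838, 0.031, -0.544]], 't': [-31.568, -169.751, 1929.162]}
door [(0.96, [277.0, 173.0, 18.0, 66.0]), (0.83, [335.0, 156.0, 52.0, 47.0]), (0.67, [350.0, 182.0, 65.0, 50.0])]
cabinet [(0.91, [167.0, 189.0, 83.0, 102.0])]
stand [(0.77, [348.0, 212.0, 47.0, 22.0])]
top {'fx': 405.501, 'fy': 405.501, 'cx': 258.822, 'cy': 189.194, 'R': [[0.013, -1.0, 0.025], [-0.983, -0.017, -0.182], [0.182, -0.022, -0.983]], 't': [0.009, 514.112, 1201.907]}
door [(0.79, [143.0, 210.0, 77.0, 30.0]), (0.77, [231.0, 250.0, 17.0, 75.0]), (0.62, [144.0, 285.0, 75.0, 40.0]), (0.57, [362.0, 200.0, 98.0, 106.0])]
cabinet [(0.58, [362.0, 200.0, 97.0, 101.0])]
stand [(0.88, [153.0, 215.0, 58.0, 39.0]), (0.17, [323.0, 117.0, 30.0, 34.0])]
{'fx': 324.77939340921654, 'fy': 324.77939340921654, 'cx': 254.93951052075417, 'cy': 190.9566154137496, 'mount': array([[ 9.99995286e-04, -9.59486021e-01, -2.81754460e-01,
         7.29564001e+01],
       [ 9.99998837e-01,  6.35074715e-04,  1.38648670e-0
[... 196 characters left out ...]
]])}
{'t': 0.4, 'joint_pos': array([ 6.92573093e+01,  1.24331110e+01,  9.24537546e+01, -2.41720594e-04,
        7.51306698e+01, -6.42902652e+00]), 'qvel': array([-0.00887272, -0.0935297 , -0.15771725, -0.03910895, -0.05545833,
       -0.07221536]), 'effort': array([ 3.19773426e-04, -3.96243024e+01, -3.03631032e+01, -1.20244786e-04,
        3.93708600e-03,  6.39808366e-07]), 'tcp_pos': array([154.46748497, 605.50772303, 231.12257427]), 'ee_rot': array([-1.79982549e+02, -1.73133539e-03,  1.65686398e+02]), 'wrist_force': array([-0.31179949,  0.10340929,  0.35308525]), 'moment': array([-0.00331828,  0.03294611, -0.003326  ]), 'grip_force': 0.0, 'grip_width': 85.35029941128296}
18.700000000000003
```

View pics/s.png

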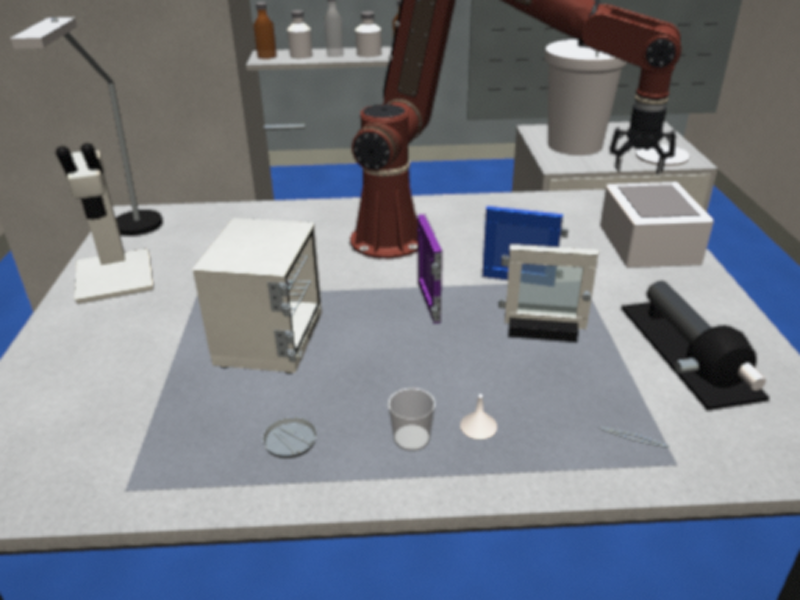

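View pics/t.png

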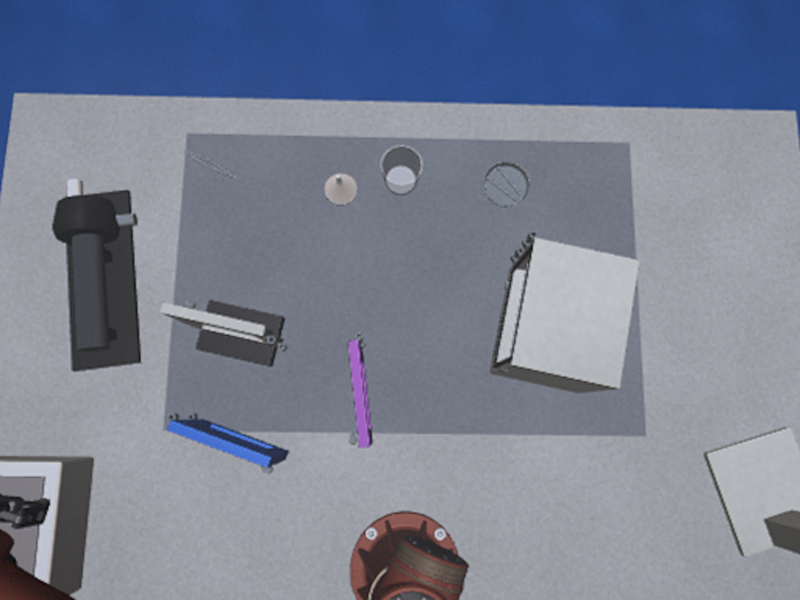

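Candidates (800 px views): the white door in the black stand is at scene (552,290) and top (220,320). The look-alikes are the blue one at scene (522,245) / top (225,440) and the purple one at scene (428,265) / top (360,390). I choose the white one: its knuckles are on the right (275,342) and its knob is at the far left (190,303). The cabinet is at top (575,315) with its hinges at (525,247).

```bash
cat > h.py <<'E'
from station import *
import numpy as np, cv2
from scipy.spatial.transform import Rotation as Ro
def cam(n,o=None):
    k=get_calibration(n)
    if n=="wrist":
        o=o or get_obs(); Rt=Ro.from_euler("xyz",o["ee_rot"],degrees=True).as_matrix()
        M=k["mount"]; Rc=Rt@M[:3,:3]; c=Rt@M[:3,3]+o["tcp_pos"]; R=Rc.T; t=-R@c
    else: R,t=np.array(k["R"]),np.array(k["t"])
    return np.array([[k["fx"],0,k["cx"]],[0,k["fy"],k["cy"]],[0,0,1]]),R,t
def plane(c,px,z):
    K,R,t=c; d=R.T@np.linalg.solve(K,[px[0],px[1],1]); C=-R.T@t
    return C+d*(z-C[2])/d[2]
def proj(c,X):
    K,R,t=c; p=K@(R@np.asarray(X,float)+t); return p[:2]/p[2]
def save(a,f,box=None,s=1.5):
    if box: a=a[box[1]:box[3],box[0]:box[2]]
    cv2.imwrite(f,cv2.cvtColor(cv2.resize(a,None,fx=s,fy=s,interpolation=cv2.INTER_CUBIC),cv2.COLOR_RGB2BGR))
E
python3 - <<'E'
from h import *
c=cam("top");s=.64
for n,p,z in [("cabFL",(535,238),245),("cabBL",(638,262),245),("cabBR",(620,388),245),("cabFR",(512,385),245),("doorFree",(163,309),200),("doorHinge",(266,330),200),("hinge",(527,240),220)]:
    print(n,plane(c,np.array(p)*s,z).round())
E
```

```text
cabFL [ 580. -207.  245.]
cabBL [ 542. -381.  245.]
cabBR [ 331. -340.  245.]
cabFR [ 333. -164.  245.]
doorFree [455. 422. 200.]
doorHinge [422. 246. 200.]
hinge [ 584. -199.  220.]
```

```bash
python3 - <<'E'
from h import *
for n,p,yaw in (("w_door",[410,240,260],79),("w_jamb",[590,-209,295],78)):
    goto(p,[180,0,yaw]); wait(.3); o=get_obs(); a=get_image("wrist")
    np.savez("pics/"+n,a=a,p=o["tcp_pos"],e=o["ee_rot"]); save(a,"pics/"+n+".png")
    print(o["t"],o["tcp_pos"],o["ee_rot"],o["joint_pos"])
E
```

```text
2.3417 [409.80547351 240.51523104 259.90246331] [-1.79988137e+02  4.47854455e-03  7.90681582e+01] [ 2.19356107e+01 -7.74390534e+00  1.10211513e+02  2.74074827e-03
  7.75447864e+01  3.28668615e+01]
4.4583 [ 590.15246841 -208.23171941  295.14139333] [1.79989293e+02 1.89282159e-05 7.80671256e+01] [-2.58585760e+01  1.00237575e+01  8.83877648e+01  2.58639796e-03
  8.15780804e+01 -1.39260802e+01]
```

View pics/w_door.png

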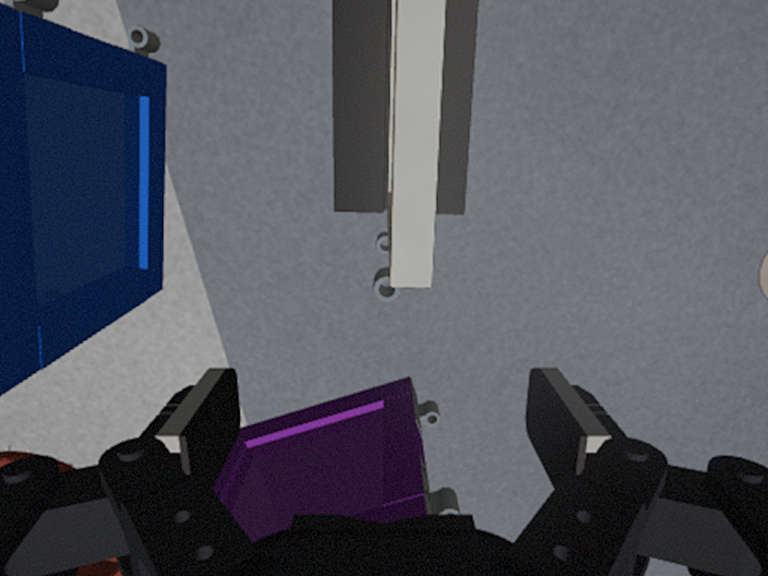

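View pics/w_jamb.png

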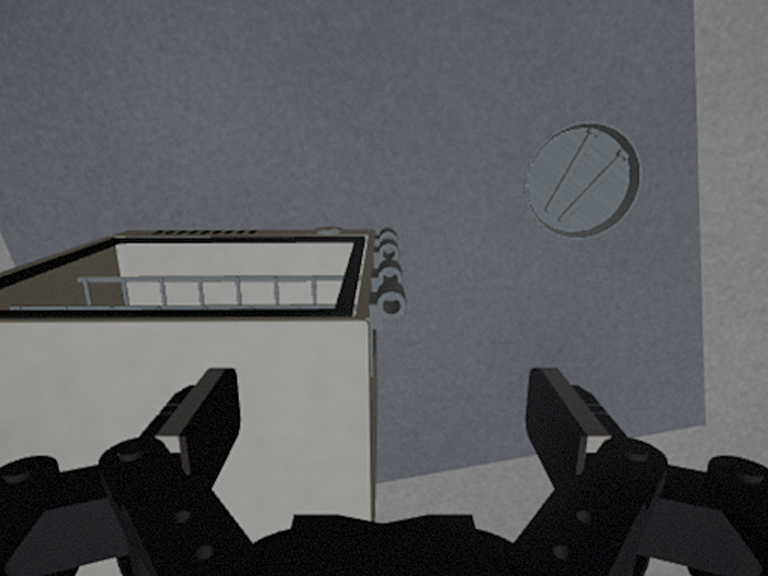

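The wrist views show the white door's top rail (415,150), with its upper knuckle at (386,287), and the cabinet's roof corner at (370,320), with its top fixed knuckle at (390,302). Next I fit the edges by code and zoom in on the knuckles, which also serves as the close check on the choice.

```bash
python3 - <<'E'
from h import *
from scipy.ndimage import gaussian_filter1d as g1
def ld(n):
    d=np.load("pics/"+n+".npz"); return d["a"],cam("wrist",dict(tcp_pos=d["p"],ee_rot=d["e"]))
def edge(prof,lo):
    g=np.abs(g1(prof.astype(float),1,order=1)); i=int(g.argmax())
    if 0<i<len(g)-1: i=i+.5*(g[i-1]-g[i+1])/(g[i-1]-2*g[i]+g[i+1])
    return lo+i
def fit(u,v):  # v=a u+b robust
    u=np.array(u,float);v=np.array(v);m=np.ones(len(u),bool)
    for _ in range(5):
        p=np.polyfit(u[m],v[m],1); r=abs(v-np.polyval(p,u)); m=r<max(.5,2*np.median(r))
    return p,r[m].std(),m.sum()
a,c=ld("w_door"); G=a.mean(2)
rows=range(8,180,3)
R=fit(rows,[edge(G[r,280:305],280) for r in rows])   # right edge col vs row
# left edge z=200: the rail's own left top edge
L=fit(rows,[edge(G[r,258:272],258) for r in rows])
cols=range(265,286); B=fit(cols,[edge(G[182:200,q],182) for q in cols])
for q in (L,R,B): print(q)
for nm,f in(("L",L),("R",R)):
    P=[plane(c,(np.polyval(f[0],r),r),200) for r in(10,190)]; d=P[1]-P[0]
    print(nm,P,"yaw",np.degrees(np.arctan2(d[1],d[0])))
print("hinge end",plane(c,(275,np.polyval(B[0],275)),200))
b,c2=ld("w_jamb"); H=b.mean(2)
cols=range(5,235,4); F=fit(cols,[edge(H[206:222,q],206) for q in cols])
rows=range(222,335,4); S=fit(rows,[edge(H[r,240:260],240) for r in rows])
print(F,S)
P=[plane(c2,(q,np.polyval(F[0],q)),245) for q in(5,240)];d=P[0]-P[1];print("front edge",P,np.degrees(np.arctan2(d[1],d[0])))
P=[plane(c2,(np.polyval(S[0],r),r),245) for r in(216,330)];d=P[1]-P[0];print("side",P,np.degrees(np.arctan2(d[1],d[0])))
s=8
A=cv2.resize(a[150:215,235:300],None,fx=6,fy=6,interpolation=cv2.INTER_CUBIC);Bm=cv2.resize(b[150:215,235:300],None,fx=6,fy=6,interpolation=cv2.INTER_CUBIC)
im=np.hstack([A,Bm]); im=np.clip(im*1.4,0,255).astype(np.uint8); save(im,"pics/k.png",s=1)
E
```

```text
(array([5.76387088e-03, 2.59691108e+02]), np.float64(0.3456679574093284), np.int64(45))
(array([-5.02289703e-02,  2.96771880e+02]), np.float64(0.10184240239937271), np.int64(58))
(array([1.11860669e-02, 1.87919358e+02]), np.float64(0.048998153458640864), np.int64(21))
L [array([433.52490072, 356.31895096, 200.        ]), array([414.92232706, 253.62616533, 200.        ])] yaw -100.2676619519095
R [array([453.49761394, 352.48058535, 200.        ]), array([431.72699034, 250.39936378, 200.        ])] yaw -102.03897626741583
hinge end [423.84043643 251.23016723 200.        ]
(array([-4.12197588e-03,  2.14131388e+02]), np.float64(0.06298848837072869), np.int64(57)) (array([1.68203394e-02, 2.41106087e+02]), np.float64(0.058275517329432334), np.int64(29))
front edge [array([ 435.18197575, -174.75060831,  245.        ]), array([ 580.08551733, -204.56471352,  245.        ])] 168.3735646436269
side [array([ 582.59171847, -207.04984855,  245.        ]), array([ 565.55346892, -290.96978351,  245.        ])] -101.47675410796592
```

View pics/k.png

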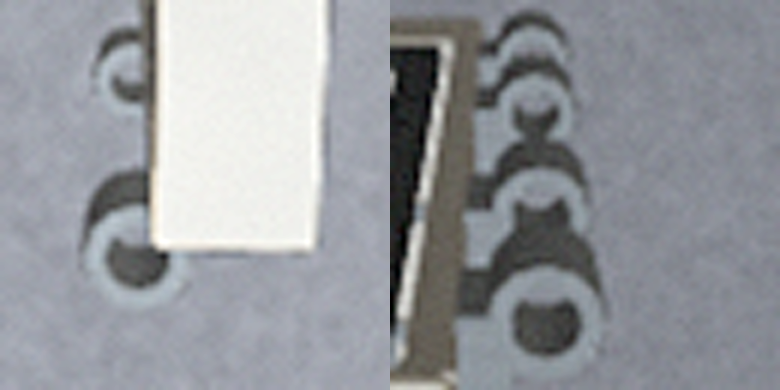

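```bash
python3 - <<'E'
from h import *
def ld(n):
    d=np.load("pics/"+n+".npz"); return cam("wrist",dict(tcp_pos=d["p"],ee_rot=d["e"]))
def px(x,y): return np.array([235+(x+.5)/6-.5,150+(y+.5)/6-.5])
def fr(y): y=np.radians(y); return np.array([np.cos(y),np.sin(y),0]),np.array([-np.sin(y),np.cos(y),0])
c,c2=ld("w_door"),ld("w_jamb")
k=plane(c,px(137.5,257),170); j=plane(c2,px(547-390,321),228)
print("knuckle",k,"jamb",j)
x,y=fr(-102.0)
# rail: right(outer) top edge at y=+9, hinge end x=+90
e=np.array([431.727,250.399,200]); h=np.array([423.84,251.23,200])
print("knuckle rel outer edge (y,should -19):",(k-e)@y,"rel hinge end x (should 10):",(k-h)@x)
X,Y=fr(-101.55)
f=np.array([580.085,-204.565,245]); s=np.array([582.592,-207.05,245])
print("jamb rel front edge x (-1):",(j-f)@X,"rel side y(10):",(j-s)@Y)
# lower fixed tubes check & lower door knuckle (z 60 top) 
print("2nd tube hole proj pred",proj(c2,[j[0],j[1],182+0]),"lower tubes",proj(c2,[j[0],j[1],118]),proj(c2,[j[0],j[1],72]))
print("door lower pred",proj(c,[k[0],k[1],60]))
D=k-100*x+10*y; print("door centre",D)
E
```

```text
knuckle [411.0789779  243.61387856 170.        ] jamb [ 593.34425256 -206.33693294  228.        ]
knuckle rel outer edge (y,should -19): -18.786107210839315 rel hinge end x (should 10): 10.102856594849838
jamb rel front edge x (-1): -0.9187554637011492 rel side y(10): 10.391750786251716
2nd tube hole proj pred [259.77484778 185.19720021] lower tubes [258.85763936 168.37386572] [258.38648248 159.73195881]
door lower pred [256.75326288 163.09985653]
door centre [441.65162298 339.34952173 170.        ]
```

```bash
cat > fits.py <<'E'
from h import *
from scipy.ndimage import gaussian_filter1d as g1
def edge(prof,lo):
    g=np.abs(g1(prof.astype(float),1,order=1)); i=int(g.argmax())
    if 0<i<len(g)-1: i=i+.5*(g[i-1]-g[i+1])/(g[i-1]-2*g[i]+g[i+1])
    return lo+i
def fit(u,v):
    u=np.array(u,float);v=np.array(v);m=np.ones(len(u),bool)
    for _ in range(5):
        p=np.polyfit(u[m],v[m],1); r=abs(v-np.polyval(p,u)); m=r<max(.5,2*np.median(r))
    return p,r[m].std(),m.sum()
E
python3 - <<'E'
from fits import *
D=[441.65,339.35]
goto([*D,260],[180,0,78.2]); move_l([*D,168],speed=120); grip(10,60); wait(.2)
o=get_obs(); print(o["t"],o["tcp_pos"],o["ee_rot"],o["grip_width"],o["grip_force"],o["wrist_force"],o["moment"])
a=get_image("wrist"); np.savez("pics/w_held",a=a,p=o["tcp_pos"],e=o["ee_rot"]); 
np.savez("pics/grip",p=o["tcp_pos"],e=o["ee_rot"])
grip(60); wait(.2); move_l([*D,260],speed=150)
goto([410,240,260],[180,0,78.2]); wait(.3); o=get_obs(); b=get_image("wrist")
np.savez("pics/w_door2",a=b,p=o["tcp_pos"],e=o["ee_rot"]); print(o["t"],o["tcp_pos"],o["ee_rot"])
A=cv2.resize(b[150:215,235:300],None,fx=6,fy=6,interpolation=cv2.INTER_CUBIC)
A=np.clip(A*1.4,0,255).astype(np.uint8); A=cv2.copyMakeBorder(A,0,0,0,0,cv2.BORDER_CONSTANT)
H=cv2.resize(a,(520,390)); save(np.hstack([A,H[:, :400]]),"pics/k2.png",s=1)
E
```

```text
8.3 [442.03420648 339.55867383 168.39895109] [ 1.79953424e+02 -3.89372312e-02  7.82007867e+01] 17.060401115047807 59.14272844791412 [ 0.9060761  -0.2579841   1.53773837] [ 0.0178977  -0.1717652   0.01116704]
10.6 [410.1837021  240.67117505 259.82913452] [-1.79977617e+02  7.63756675e-03  7.82591597e+01]
```

View pics/k2.png

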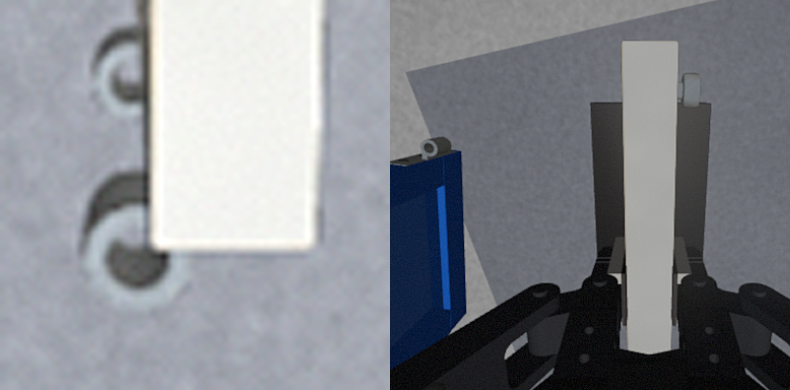

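The left crop again shows the knuckle hole at (137.5,257). The right half shows the rail centred between the pads.

```bash
python3 - <<'E'
from fits import *
def ld(n):
    d=np.load("pics/"+n+".npz"); return d["a"].mean(2),cam("wrist",dict(tcp_pos=d["p"],ee_rot=d["e"]))
def fr(y): y=np.radians(y); return np.array([np.cos(y),np.sin(y),0]),np.array([-np.sin(y),np.cos(y),0])
def px(x,y): return np.array([235+(x+.5)/6-.5,150+(y+.5)/6-.5])
G,c=ld("w_door2"); rows=range(8,180,3)
R=fit(rows,[edge(G[r,280:305],280) for r in rows]); P=[plane(c,(np.polyval(R[0],r),r),200) for r in(10,185)];d=P[1]-P[0]
yw=np.degrees(np.arctan2(d[1],d[0])); x,y=fr(yw)
cols=range(265,286); B=fit(cols,[edge(G[182:200,q],182) for q in cols]); h=plane(c,(275,np.polyval(B[0],275)),200)
k=plane(c,px(137.5,257),170)
T=np.load("pics/grip.npz")["p"]
print("yaw",yw,R[1],"knuckle",k,"rel",(k-P[1])@y,(k-h)@x)
x,y=fr(-101.8)
print("edge y rel TCP (9):",(P[1]-T)@y,(P[0]-T)@y,"hole y rel TCP(-10):",(k-T)@y,"knuckle x rel TCP:",(k-T)@x,"end x",(h-T)@x)
H,c3=ld("w_held"); rows=range(45,220,5)
for lo,hi in((215,240),(275,295)):
    F=fit(rows,[edge(H[r,lo:hi],lo) for r in rows]); P=[plane(c3,(np.polyval(F[0],r),r),200) for r in(45,220)]
    d=P[1]-P[0];print("held",F[1],[float((p-T)@y) for p in P],np.degrees(np.arctan2(d[1],d[0])))
E
```

```text
yaw -101.91689743001398 0.09394325440122929 knuckle [411.49187361 243.77554788 170.        ] rel -18.860284986663835 9.908337407718637
edge y rel TCP (9): 8.579166948294048 8.785155015518702 hole y rel TCP(-10): -10.309622533733759 knuckle x rel TCP: 100.00476486710367 end x 90.11900635699519
held 0.09341393276749672 [-9.815726162523276, -10.082744280659284] -102.0609868887695
held 0.09082496788470533 [7.555554375814118, 7.638301513033694] -101.71913022885819
```

```bash
python3 - <<'E'
from h import *
c=cam("top")
for n,p,z in(("beaker",(401,150),85),("beakerbase",(401,182),0),("funnel",(340,192),10),("dish",(506,185),7),("purple end",(355,340),190),("purple knuckle",(360,338),150)):
    print(n,plane(c,np.array(p)*.64,z).round())
def fr(y): y=np.radians(y); return np.array([np.cos(y),np.sin(y),0]),np.array([-np.sin(y),np.cos(y),0])
D=[441.65,339.35]
goto([*D,260],[180,0,78.2]); move_l([*D,168],speed=120); grip(10,70); wait(.3)
o=get_obs(); T=o["tcp_pos"]; k=np.array([411.49,243.77,0])
x,y=fr(o["ee_rot"][2]-180); r=k-T; rel=np.array([r@x,r@y]); print("rel",rel,T,o["ee_rot"],o["wrist_force"])
X,Y=fr(-101.55); j=np.array([593.34,-206.34,0])-.2*Y
tx,ty=fr(-101.5)
G=j-rel[0]*tx-rel[1]*ty; G[2]=T[2]+35
np.savez("pics/goal",G=G,X=X,Y=Y,tz=T[2]); print("goal TCP",G, "standoff",G-80*X)
move_l([*D,245],speed=80); wait(.2); o=get_obs(); print(o["t"],o["wrist_force"],o["moment"],o["grip_width"],o["tcp_pos"],o["ee_rot"])
E
```

```text
beaker [802.  19.  85.]
beakerbase [767.  17.   0.]
funnel [739. 145.  10.]
dish [ 763. -204.    7.]
purple end [409.  95. 190.]
purple knuckle [417.  88. 150.]
rel [100.4161794  -10.59790017] [442.39818221 339.89704534 168.96934058] [ 1.79911139e+02 -9.39279333e-02  7.82002795e+01] [0.43763658 1.34183256 4.99431899]
goal TCP [ 623.54896039 -110.01254192  203.96934058] standoff [639.56680071 -31.63251391 203.96934058]
14.1417 [-0.10833065  0.23175243 -2.88862341] [-0.02423397 -0.05116315  0.02195866] 16.822143243240298 [441.31116516 339.15551772 244.26426728] [-1.79941637e+02  5.18514759e-02  7.82018104e+01]
```

```bash
cat > mv.py <<'E'
from h import *
g=np.load("pics/goal.npz"); G,X,Y=g["G"],g["X"],g["Y"]
def servo(P,yaw,speed,n=2):
    P=np.array(P,float); cmd=P.copy()
    e=np.array([180.,0,yaw]); ec=e.copy()
    for i in range(n+1):
        move_l(cmd,ec,speed=speed if i==0 else 15); wait(.25); o=get_obs()
        err=P-o["tcp_pos"]; cmd=cmd+err
        de=(e-o["ee_rot"]+180)%360-180; ec=ec+de
        if np.abs(err).max()<.15 and np.abs(de).max()<.05: break
    print(round(o["t"],1),"err",err.round(2),de.round(3),"F",o["wrist_force"].round(2),"w",round(o["grip_width"],2)); return o
E
python3 - <<'E'
from mv import *
o=servo(G-80*X,78.5,150)
a=get_image("wrist"); b=get_image("top")
np.savez("pics/so",a=a,b=b,p=o["tcp_pos"],e=o["ee_rot"])
c=cam("top"); j=G+100.4*X-10.6*Y
print("top px jamb",proj(c,[*j[:2],228]),"door knuckle",proj(c,[*(j-80*X)[:2],205]))
A=cv2.resize(b[130:200,275:350],(560,523),interpolation=cv2.INTER_CUBIC); 
save(A,"pics/so_t.png",s=1); save(a,"pics/so_w.png",s=1.2)
E
```

```text
17.9 err [-0.03  0.15  0.06] [-0.003 -0.002  0.012] F [ 0.07  0.12 -3.71] w 17.11
top px jamb [340.5132992  149.46827298] door knuckle [310.11689354 145.60702596]
```

View pics/so_t.png

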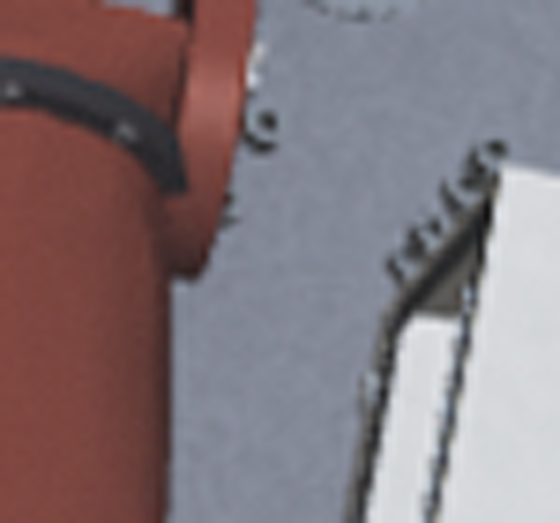

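View pics/so_w.png

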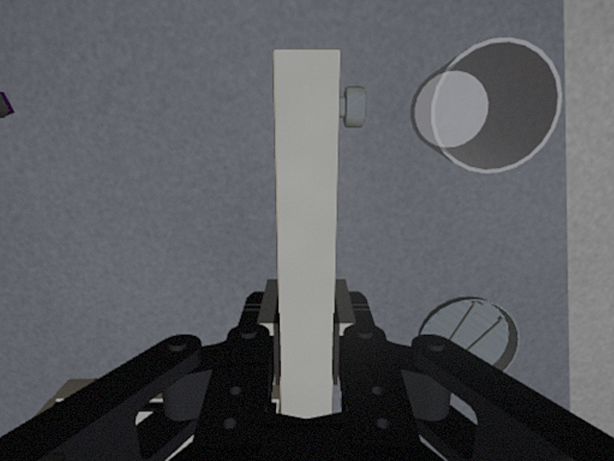

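In the top crop, the held door's upper knuckle is at (262,130) and the fixed ones run (395,265)–(492,152). The wrist view shows the held rail, with its free end at (307,50). I'll compare the rail's position in the grip with the first grip, where its relation to the knuckle was measured.

```bash
python3 - <<'E'
from fits import *
def run(G):
    rows=range(60,215,4)
    out=[]
    for lo,hi in((222,242),(272,292)):
        F=fit(rows,[edge(G[r,lo:hi],lo) for r in rows]); out+= [np.polyval(F[0],60),np.polyval(F[0],200),F[1]]
    cols=range(236,276,2); F=fit(cols,[edge(G[30:56,q],30) for q in cols]); out+=[np.polyval(F[0],236),np.polyval(F[0],276),F[1]]
    return np.round(out,2)
for n,s in(("w_held",1),("so",1)):
    d=np.load("pics/"+n+".npz"); print(n,run(d["a"].mean(2)),d["p"],d["e"])
    G=d["a"].mean(2); print([int(v) for v in G[100,220:292:3]])
E
```

```text
w_held [2.2799e+02 2.3039e+02 1.0000e-01 2.8297e+02 2.7987e+02 1.0000e-01
 3.9990e+01 3.9960e+01 3.0000e-02] [442.03420648 339.55867383 168.39895109] [ 1.79953424e+02 -3.89372312e-02  7.82007867e+01]
[94, 91, 97, 139, 166, 167, 166, 167, 165, 165, 167, 167, 167, 166, 167, 169, 167, 166, 168, 166, 166, 90, 87, 98]
so [2.2793e+02 2.3088e+02 9.0000e-02 2.8252e+02 2.7932e+02 9.0000e-02
 4.0820e+01 4.0980e+01 1.0000e-02] [639.59743118 -31.78018566 203.91118679] [-1.79996806e+02  1.60513490e-03  7.84881714e+01]
[102, 106, 109, 128, 153, 155, 155, 157, 156, 158, 157, 155, 157, 157, 158, 156, 157, 155, 156, 155, 155, 106, 71, 100]
```

```bash
cat > pose.py <<'E'
from fits import *
from scipy.optimize import least_squares
k=get_calibration("wrist"); M=np.linalg.inv(k["mount"])
def meas(G):
    rows=np.arange(56,212,4); L=[];
    for lo,hi in((222,242),(270,292)):
        v=np.array([edge(G[r,lo:hi],lo) for r in rows]); p,_,_=fit(rows,v); ok=abs(v-np.polyval(p,rows))<.4; L.append((rows[ok],v[ok]))
    cols=np.arange(236,276,2); v=np.array([edge(G[30:56,q],30) for q in cols])
    return L,(cols,v)
def pj(P):  # tool pts -> px
    C=P@M[:3,:3].T+M[:3,3]; return np.c_[k["fx"]*C[:,0]/C[:,2]+k["cx"],k["fy"]*C[:,1]/C[:,2]+k["cy"]]
def pts(q,P): # door top frame (origin top-rail centre; x to hinge) -> tool. tool x=-door x, tool y=door y (yaw+180, flipped) 
    R0=np.diag([-1.,1,-1]); return (Ro.from_rotvec(q[3:]).as_matrix()@(R0@P.T)).T+q[:3]
def res(q,m):
    L,(cols,v)=m; out=[]
    for (rows,u),y in zip(L,(-9,9)):
        a,b=pj(pts(q,np.array([[-88.,y,0],[-20,y,0]]))); s=(b-a)/(b[1]-a[1]); out.append(a[0]+s[0]*(rows-a[1])-u)
    a,b=pj(pts(q,np.array([[-90.,-9,0],[-90,9,0]]))); s=(b-a)/(b[0]-a[0]); out.append(a[1]+s[1]*(cols-a[0])-v)
    return np.concatenate(out)
def pose(G):
    m=meas(G); r=least_squares(res,[0,0,-30,0,0,0],args=(m,),x_scale=[1,1,1,.01,.01,.01],loss="soft_l1"); J=np.linalg.inv(r.jac.T@r.jac)
    s=np.sqrt(np.diag(J)*np.mean(r.fun**2)); return np.r_[r.x[:3],np.degrees(r.x[3:])],np.r_[s[:3],np.degrees(s[3:])],np.sqrt(np.mean(r.fun**2))
E
python3 - <<'E'
from pose import *
for n in("w_held","so"):
    a=np.load("pics/"+n+".npz")["a"]
    for q in pose(a.mean(2)): print(n,np.round(q,3))
E
```

```text
w_held [ -0.325  -1.241 -30.943  -0.971  -2.078   0.067]
w_held [0.043 0.029 0.324 0.854 0.297 0.026]
w_held 0.155
so [-5.740e-01 -1.167e+00 -2.711e+01  1.148e+00  1.400e-02 -5.000e-03]
so [0.029 0.031 0.337 1.103 0.304 0.024]
so 0.159
```

```bash
python3 - <<'E'
from mv import *
a=get_image("scene"); np.savez("pics/sc",a=a); c=cam("scene"); o=get_obs(); T=o["tcp_pos"]
W=lambda x,y,z:T+x*X+y*Y+[0,0,z-T[2]]
for n,p in(("topF",(-90,9,235)),("topH",(90,9,235)),("botF",(-90,9,45)),("botH",(90,9,45)),("ku",(100,-10,195)),("kl",(100,-10,85)),("ju",(180,-10,195)),("jl",(180,-10,85))):
    print(n,proj(c,W(*p)).round(2))
B=a[120:220,165:295]; save(B,"pics/sc.png",s=6)
E
```

```text
topF [273.44 190.59]
topH [210.4  186.17]
botF [273.04 243.66]
botH [214.76 238.63]
ku [209.57 194.1 ]
kl [212.14 224.23]
ju [183.14 192.19]
jl [186.84 222.16]
```

View pics/sc.png

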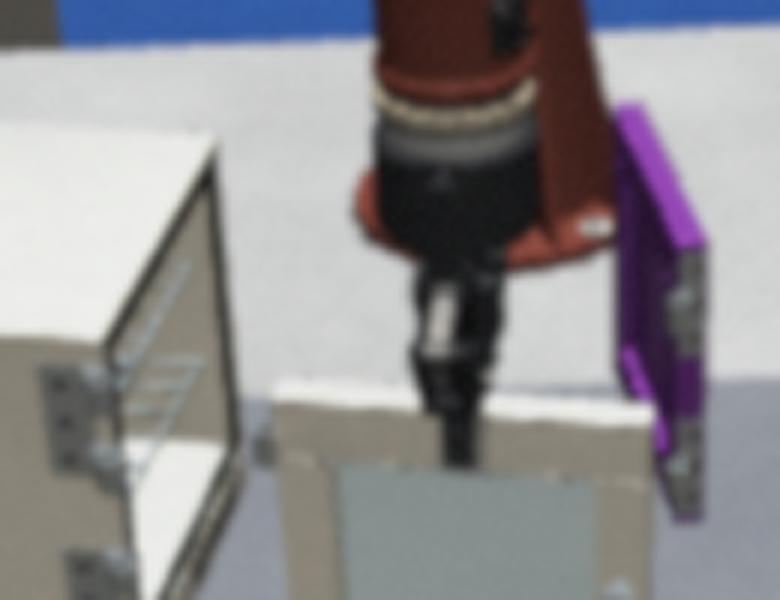

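The scene crop shows the held door's top front edge running (275,402)–(652,425), roughly as predicted. I'll fit its edges to sub-pixel and use the untouched in-stand view as the reference for tilt and height.

```bash
python3 - <<'E'
from mv import *
from fits import fit,edge,g1
c=cam("scene")
def fr(y): y=np.radians(y); return np.array([np.cos(y),np.sin(y),0]),np.array([-np.sin(y),np.cos(y),0])
ini=cv2.resize(cv2.cvtColor(cv2.imread("pics/s.png"),cv2.COLOR_BGR2RGB),(512,384),interpolation=cv2.INTER_AREA)
now=np.load("pics/sc.npz")["a"]
T=np.array([639.6,-31.78,0])
# expected door centre (underside): now TCP xy shifted ~0 
for n,a,O,yw,z0 in(("ini",ini,np.array([441.65,339.35,0]),-101.9,10),("now",now,T,-101.5,45)):
    G=a.astype(float).mean(2); x,y=fr(yw); W=lambda u,v,w:O+u*x+v*y+[0,0,z0+w]
    def sub(p0,p1,ts,half=3,sgn=0):
        # sample normal profiles along the predicted line, return offsets along normal at ts
        p0,p1=proj(c,p0),proj(c,p1); d=(p1-p0)/np.linalg.norm(p1-p0); nrm=np.array([-d[1],d[0]]); s=np.arange(-half,half+.01,.1); r=[]
        for t in ts:
            P=p0+t*(p1-p0)+s[:,None]*nrm
            v=cv2.remap(G.astype(np.float32),P[:,0].astype(np.float32)[None],P[:,1].astype(np.float32)[None],cv2.INTER_CUBIC)[0]
            g=g1(v.astype(float),6,order=1); g=g*sgn if sgn else abs(g); r.append(s[g.argmax()])
        f=fit(ts,r); L=np.linalg.norm(p1-p0)
        return "off %.2f->%.2f px  ang %.2f deg  rms %.2f n %d  nrm %s"%(np.polyval(f[0],0),np.polyval(f[0],1),np.degrees(np.arctan(f[0][0]/L)),f[1],f[2],nrm.round(2))
    tt=np.r_[np.linspace(.04,.38,20),np.linspace(.6,.95,20)] if n=="now" else np.linspace(.04,.95,40)
    print(n,"top",sub(W(90,9,190),W(-90,9,190),tt,sgn=-1))
    print(n,"topback",sub(W(90,-9,190),W(-90,-9,190),tt) )
    print(n,"free",sub(W(-90,9,190),W(-90,9,0),np.linspace(.15,.8,40)))
    print(n,"hinge",sub(W(90,9,190),W(90,9,0),np.linspace(.36,.66,25)))
    if n=="now": print(n,"bot",sub(W(90,9,0),W(-90,9,0),np.linspace(.05,.95,40)))
E
```

```text
ini top off 0.41->0.49 px  ang 0.09 deg  rms 0.06 n 40  nrm [-0.06  1.  ]
ini topback off -1.07->2.76 px  ang 3.92 deg  rms 0.23 n 31  nrm [-0.06  1.  ]
ini free off 0.58->0.67 px  ang 0.11 deg  rms 0.05 n 35  nrm [-0.99 -0.16]
ini hinge off 1.02->0.17 px  ang -1.02 deg  rms 0.11 n 24  nrm [-1.   -0.08]
now top off 0.10->0.30 px  ang 0.18 deg  rms 0.07 n 40  nrm [-0.07  1.  ]
now topback off 0.23->-0.27 px  ang -0.46 deg  rms 0.06 n 24  nrm [-0.07  1.  ]
now free off -0.40->-0.19 px  ang 0.23 deg  rms 0.07 n 33  nrm [-1.   -0.01]
now hinge off 0.80->0.36 px  ang -0.47 deg  rms 0.05 n 23  nrm [-1.    0.08]
now bot off 0.15->-0.49 px  ang -0.63 deg  rms 0.14 n 29  nrm [-0.09  1.  ]
```

The scene fit shows the door upright (tilt within 0.1° of the reference) and its height right to about 1 mm. The grip shift is only ~0.2 mm. I'll apply the small correction and insert slowly, watching the force.

```bash
python3 - <<'E'
from mv import *
G2=G+.12*X-.36*Y-np.array([0,0,.4])
np.savez("pics/goal2",G=G2)
servo(G2-30*X,78.5,80)
f0=get_obs()["wrist_force"]
for s in (-20,-12,-6,0):
    move_l(G2+s*X,[180,0,78.5],speed=25); f=get_obs()["wrist_force"]-f0; print(s,f.round(2))
    if np.linalg.norm(f)>5: print("contact"); move_l(G2-30*X,speed=25); break
else: servo(G2,78.5,15)
b=get_image("top"); np.savez("pics/fin",b=b)
c=cam("top"); j=G2+100.3*X-10.24*Y
for z in(228,205,182,118,95,72): print(z,proj(c,[*j[:2],z]).round(2))
d=np.load("pics/so.npz")["b"]
A=np.hstack([cv2.resize(q[135:185,315:355],(400,500),interpolation=cv2.INTER_CUBIC) for q in(d,b)])
A=np.clip(A*1.3,0,255).astype(np.uint8); save(A,"pics/fin.png",s=1)
E
```

```text
20.0 err [ 0.    0.03 -0.  ] [0.002 0.002 0.005] F [-0.28 -0.51 -3.8 ] w 16.96
-20 [0.37 0.5  0.66]
-12 [-0.15 -0.56  0.35]
-6 [0.47 0.34 0.63]
0 [ 0.32 -0.01 -0.07]
22.3 err [ 0.01 -0.06  0.03] [-0.003  0.001 -0.004] F [-0.08  0.85 -3.66] w 16.79
228 [340.52 149.47]
205 [338.65 151.8 ]
182 [336.86 154.03]
118 [332.23 159.81]
95 [330.68 161.74]
72 [329.19 163.6 ]
```

View pics/fin.png

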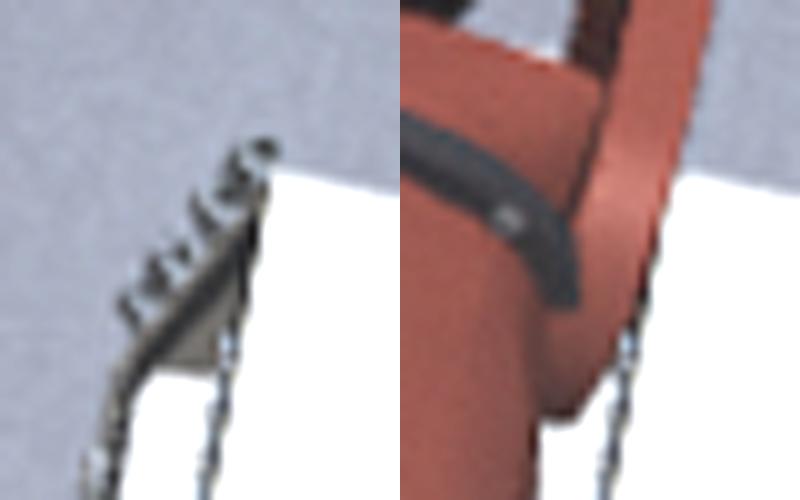

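The right crop shows the arm hiding the hinge from the top camera. The left one shows the fixed knuckles alone, around (265,145). The insertion showed no contact force, and the pose is within 0.1 mm of the goal, so I'm handing in.

```bash
python3 - <<'E'
from mv import *
wait(.3); o=get_obs(); G2=np.load("pics/goal2.npz")["G"]; print(o["t"],(o["tcp_pos"]-G2).round(2),o["wrist_force"].round(2),o["grip_width"],o["grip_force"])
print(sign_off())
E
```

```text
22.6833 [-0.   -0.01 -0.01] [ 0.1  -0.24 -2.76] 17.310397406143885 69.3717348575592
the job is handed in; nothing more can be done
None
```

The job is handed in at 22.7 s: the gripper alone holds the white door wide open with its knuckles between the cabinet's pairs. I felt no contact on the way in, but the arm hid the hinge at the end, so the hole alignment (my estimate: about half a millimetre sideways, 1 mm in height) rests on measurements taken before insertion.

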